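# Load the label dispenser from the storage rack, keeping the order

### The job

Load the label dispenser: move the four label rolls from the plywood storage rack into the four bays of the dark steel dispenser, one roll to a bay, in the same left-to-right order in which they stand in the rack. Each roll must end standing on its rim in the trough between the two rollers, square to them and in the middle of its bay, let go and still. Do not let any roll tip over onto its flat side on the way.

Things in the scene. Friction and masses are not known exactly. Their poses are not given: they have to be found in the camera images.
- rack_board: plywood base board of the storage rack, fixed, 116 mm deep (x), 480 mm long (y), 12 mm thick, under a row of four saddle blocks at y = +142.5, +47.5, -47.5, -142.5 mm, x = 0. Origin on the work surface under the middle of that row (the board runs 88 mm past the row at +y). +x away from the robot, +y to the left end, z up. Nearer to the robot than the dispenser, or beyond it
- dispenser: dark steel dispenser, fixed, 396 mm long (y), x -70 to +62 mm. Bay middles at y = +142.5 (left), +47.5, -47.5, -142.5 mm, x = 0. Two fixed rollers, 14 mm diameter, along y at x = -25 and +25 mm, axes z = 22 mm; rolls lie between them. Dividers 32 mm high, end plates and front bar (x = -66) 44 mm high. Origin on the work surface, mid-rollers; +x away from the robot, +y left
- roll_a: label roll, the narrowest: white paper, grey label band, 88 mm diameter, 25 mm wide, about 130 g; core plugged, so solid with flat faces. Stands on its rim. Origin at its centre; y is its axis (level, along the row at the start). Centre 73.5 mm above the work surface at the start, 66.5 mm when resting in the dispenser
- roll_b: label roll, the second narrowest, smallest across: white paper, grey label band, 70 mm diameter, 32 mm wide, about 110 g; core plugged, so solid with flat faces. Stands on its rim. Origin at its centre; y is its axis (level, along the row at the start). Centre 62.7 mm above the work surface at the start, 55.7 mm when resting in the dispenser
- roll_c: label roll, the second widest, largest across: white paper, grey label band, 96 mm diameter, 38 mm wide, about 240 g; core plugged, so solid with flat faces. Stands on its rim. Origin at its centre; y is its axis (level, along the row at the start). Centre 78.0 mm above the work surface at the start, 71.0 mm when resting in the dispenser
- roll_d: label roll, the widest: white paper, grey label band, 80 mm diameter, 45 mm wide, about 200 g; core plugged, so solid with flat faces. Stands on its rim. Origin at its centre; y is its axis (level, along the row at the start). Centre 68.8 mm above the work surface at the start, 61.8 mm when resting in the dispenser
- block_a: plywood saddle block of the rack, fixed, 100 mm deep (x), 92 mm long (y), 30 mm high, with a slot 33 mm wide (y): home of the 25 mm wide roll, which stands in it on two dowels at the start. Its place in the row is that roll's place in the order. Origin under its centre, 12 mm above the work surface; axes as the board's
- block_b: plywood saddle block of the rack, fixed, 100 mm deep (x), 92 mm long (y), 30 mm high, with a slot 40 mm wide (y): home of the 32 mm wide roll, which stands in it on two dowels at the start. Its place in the row is that roll's place in the order. Origin under its centre, 12 mm above the work surface; axes as the board's
- block_c: plywood saddle block of the rack, fixed, 100 mm deep (x), 92 mm long (y), 30 mm high, with a slot 46 mm wide (y): home of the 38 mm wide roll, which stands in it on two dowels at the start. Its place in the row is that roll's place in the order. Origin under its centre, 12 mm above the work surface; axes as the board's
- block_d: plywood saddle block of the rack, fixed, 100 mm deep (x), 92 mm long (y), 30 mm high, with a slot 53 mm wide (y): home of the 45 mm wide roll, which stands in it on two dowels at the start. Its place in the row is that roll's place in the order. Origin under its centre, 12 mm above the work surface; axes as the board's
There are look-alikes about, which are no part of the job. Leave any blue or turquoise look-alike of the roll_a alone.

How it is judged:
At the end, for the whole second after the job is handed in: Each roll rests in the bay whose place from the left equals its saddle block's place in the rack: within 15 mm of the bay's middle, 8 mm of mid-trough, 7 mm of its resting height, axis within 0.15 rad of the rollers, slower than 0.02 m/s (((y of block_a in the frame of rack_board between 0.1125 and 0.1725 m and y of roll_a in the frame of dispenser between 0.1275 and 0.1575 m) or (y of block_a in the frame of rack_board between 0.0175 and 0.0775 m and y of roll_a in the frame of dispenser between 0.0325 and 0.0625 m) or (y of block_a in the frame of rack_board between -0.0775 and -0.0175 m and y of roll_a in the frame of dispenser between -0.0625 and -0.0325 m) or (y of block_a in the frame of rack_board between -0.1725 and -0.1125 m and y of roll_a in the frame of dispenser between -0.1575 and -0.1275 m)) and x of roll_a in the frame of dispenser between -0.008 and 0.008 m and z of roll_a in the frame of dispenser between 0.0595 and 0.0735 m and angle between the y axis of each of roll_a, roll_b, roll_c, roll_d and the y axis of dispenser, either way round below 0.15 rad and linear speed of each of roll_a, roll_b, roll_c, roll_d below 0.02 m/s and ((y of block_b in the frame of rack_board between 0.1125 and 0.1725 m and y of roll_b in the frame of dispenser between 0.1275 and 0.1575 m) or (y of block_b in the frame of rack_board between 0.0175 and 0.0775 m and y of roll_b in the frame of dispenser between 0.0325 and 0.0625 m) or (y of block_b in the frame of rack_board between -0.0775 and -0.0175 m and y of roll_b in the frame of dispenser between -0.0625 and -0.0325 m) or (y of block_b in the frame of rack_board between -0.1725 and -0.1125 m and y of roll_b in the frame of dispenser between -0.1575 and -0.1275 m)) and x of roll_b in the frame of dispenser between -0.008 and 0.008 m and z of roll_b in the frame of dispenser between 0.0487 and 0.0627 m and ((y of block_c in the frame of rack_board between 0.1125 and 0.1725 m and y of roll_c in the frame of dispenser between 0.1275 and 0.1575 m) or (y of block_c in the frame of rack_board between 0.0175 and 0.0775 m and y of roll_c in the frame of dispenser between 0.0325 and 0.0625 m) or (y of block_c in the frame of rack_board between -0.0775 and -0.0175 m and y of roll_c in the frame of dispenser between -0.0625 and -0.0325 m) or (y of block_c in the frame of rack_board between -0.1725 and -0.1125 m and y of roll_c in the frame of dispenser between -0.1575 and -0.1275 m)) and x of roll_c in the frame of dispenser between -0.008 and 0.008 m and z of roll_c in the frame of dispenser between 0.064 and 0.078 m and ((y of block_d in the frame of rack_board between 0.1125 and 0.1725 m and y of roll_d in the frame of dispenser between 0.1275 and 0.1575 m) or (y of block_d in the frame of rack_board between 0.0175 and 0.0775 m and y of roll_d in the frame of dispenser between 0.0325 and 0.0625 m) or (y of block_d in the frame of rack_board between -0.0775 and -0.0175 m and y of roll_d in the frame of dispenser between -0.0625 and -0.0325 m) or (y of block_d in the frame of rack_board between -0.1725 and -0.1125 m and y of roll_d in the frame of dispenser between -0.1575 and -0.1275 m)) and x of roll_d in the frame of dispenser between -0.008 and 0.008 m and z of roll_d in the frame of dispenser between 0.0548 and 0.0688 m); the robot touches nothing.
It fails at once if a roll tips over onto its flat side (its axis within 0.6 rad of vertical) (angle between any of roll_a, roll_b, roll_c, roll_d's own y axis and vertical below 0.6 rad or angle between any of roll_a, roll_b, roll_c, roll_d's own y axis and vertical above 2.54 rad).
It also fails if it takes over 125 s, if anything falls off the work surface, if the arm or the gripper's body presses on something with over 40 N, if the wrist force passes 120 N, or if a joint passes its speed limit or range.

### The arm

A 6-joint arm with a two-finger parallel gripper is mounted at the origin on the work surface. World frame = base frame: x ahead of the robot, y to its left, z up, the work surface at z = 0. Lengths are in m, angles in rad, forces in N, time in s.
With the tool pointing down it reaches from about 0.325 to 0.775 m from the base axis. Payload 5.5 kg.
Tool frame: the origin (TCP) lies at the centre of the arm's flange, where the gripper is bolted on; the fingertips stand bot.tip_reach ahead of it and the grasp point (between the pads) lies 163 mm ahead of it (bot.tip_reach is the distance from the TCP to the fingertips, in m); z points along the fingers, y is the line along which they close (so a half turn about z gives the same grasp; the last joint's range is limited). The gripper opens to 88 mm and grips with 3 to 60 N. Pads are 20 mm wide; open, the fingers measure 115 mm over their backs; the gripper's body (75 mm by 178 mm) begins 61 mm behind the grasp point.
Start: joints at [-1.298, 0.091, 1.231, -0, 1.82, -0.057], TCP at [0.194, -0.568, 0.405] pointing down, gripper open.
Joint ranges: [-2.87, 2.87], [-0.86, 2.18], [0.17, 2.46], [-1.51, 4.65], [0.06, 2.69], [-2.65, 2.65]. Speed limits (rad/s): [2.57, 2.57, 3.01, 3.14, 3.14, 3.14].

### API

Orientations are given as a unit quaternion [w, x, y, z].
In Python, from rig import bot, viewer, finish_job gives the robot as it stands. The module is installed in compiled form; this text tells all that it offers. Calls block until the motion is done:
- bot.movep(position, orientation): joint-space move of the TCP to a pose.
- bot.move_linear(position, orientation=None, vel=0.15, stop_force=None): straight line of the TCP; orientation=None keeps the orientation; vel is the mean speed in m/s. With stop_force (N) it stops when the force on the tool has changed by that much, and returns True; else False.
- bot.goto_joints(angles): joint-space move.
- bot.move_gripper(opening, grasp_force=None): finger opening in m; grasp_force is the grip in N (None keeps the last); returns when the fingers have stopped.
- bot.pause(seconds).
- bot.ik(position, orientation): joint angles nearest the present ones, or None.
- viewer.camera(name): name is "side" or "top" or "wrist"; returns a dict with "image" (480x640x3 uint8, red, green, blue), "fx", "fy", "cx", "cy" (pixels), "T" (4x4, takes a point from camera to world coordinates). Camera axes: x right, y down, z forward; pixel columns grow to the right and rows downward; lengths in m; the calibration is good to about 2 mm. A picture is of the moment at which its call begins. There is no depth.
A pose or a line that the arm cannot do raises bot.IKError and nothing moves.
- finish_job(): hands the job in; it is judged then, once.
Readings, each from a call of its own:
- bot.read_t(): time.
- bot.read_joints(): joint angles.
- bot.read_dq(): joint speeds.
- bot.read_joint_efforts(): joint torques, N m.
- bot.read_ee_pos(): TCP position.
- bot.read_tool_rot(): TCP orientation.
- bot.read_ft_force(): force on the tool from outside, world axes, zero at the start.
- bot.read_ft_torque(): the same for the moment, N m.
- bot.read_grip_width(): finger opening in m.
- bot.read_gripper_force(): force on a finger pad.
Only numpy, scipy, OpenCV 4.12 (cv2) and the standard library are available. Lean on these libraries where they do the work, as an engineer would, in place of code of your own. Each camera call takes 0.05 s, during which the arm holds its last target. There are 200 camera calls.

## Working session

There is one attempt and no reset: what is moved stays moved. The work goes in short steps, each a Python script; the robot and the scene stay as the last script left them, time stands still between calls to the robot, and variables do not carry over. Pictures are saved under pics/ and viewed, at most 14 in all, crops included, and the job is handed in when it is done.

```bash
mkdir -p pics; ls
python3 - <<'E'
from rig import bot,viewer
import cv2,numpy as np
for n in("top","side"):
    c=viewer.camera(n); cv2.imwrite(f"pics/{n}0.png",c["image"][:,:,::-1]); print(n,c["fx"],c["fy"],c["cx"],c["cy"],np.round(c["T"],4).tolist())
    np.savez(f"{n}0.npz",**c)
print(bot.tip_reach,bot.read_t(),bot.read_tool_rot(),bot.read_grip_width())
E
```

```text
pics
top 514.9269887755951 514.9269887755951 317.0950577595571 237.64618569736876 [[0.0278, -0.9981, 0.0559, 0.3853], [-0.9996, -0.0273, 0.0099, -0.0321], [-0.0083, -0.0561, -0.9984, 1.1116], [0.0, 0.0, 0.0, 1.0]]
side 450.7726912633169 450.7726912633169 322.0634072144942 238.189842053917 [[0.9957, -0.0534, 0.0752, 0.4116], [-0.0916, -0.6682, 0.7383, -0.5538], [0.0108, -0.7421, -0.6702, 0.5466], [0.0, 0.0, 0.0, 1.0]]
0.182 0.1 [-8.53535398e-04  9.86437816e-01  1.64133168e-01 -9.46777077e-05] 0.08816607665455924
```

View pics/top0.png

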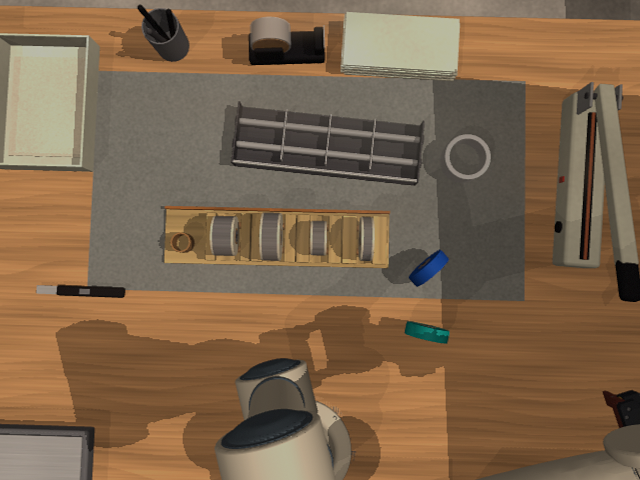

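View pics/side0.png

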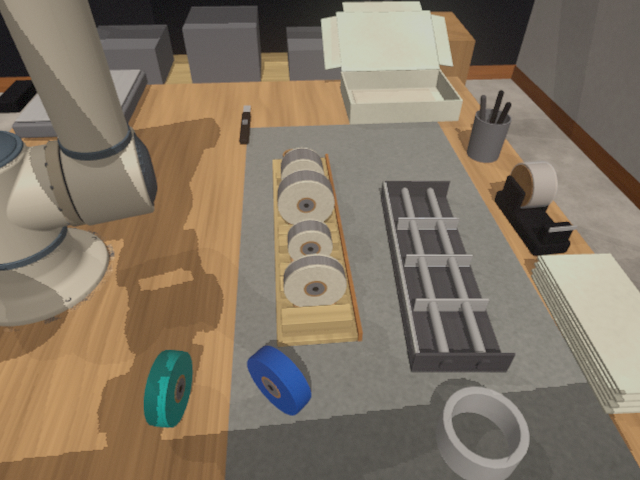

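The top view shows the rack on the near side (165–390, 208–267) and the dispenser beyond it (233–423, 103–184). White and grey rolls stand at u≈225, 270, 318 and 367. By width, left to right, they look like d, c, b, a.

Things that could be mistaken for rolls:
- blue roll (429,267)
- teal roll (427,332)
- grey ring (468,157)
- tape on the black holder (270,35)
- empty brown core on the board (181,242)

By the description I choose the four white rolls in the rack, and I'll check them in one close crop.

```bash
cat > h.py <<'E'
import numpy as np,cv2
def load(n): return dict(np.load(n+".npz"))
def ray(c,uv,z):
    uv=np.atleast_2d(uv).astype(float); T=c["T"]
    d=np.c_[(uv[:,0]-c["cx"])/c["fx"],(uv[:,1]-c["cy"])/c["fy"],np.ones(len(uv))]@T[:3,:3].T
    return T[:3,3]+d*((z-T[2,3])/d[:,2])[:,None]
def proj(c,p):
    T=c["T"]; q=(np.atleast_2d(p)-T[:3,3])@T[:3,:3]
    return np.c_[c["fx"]*q[:,0]/q[:,2]+c["cx"],c["fy"]*q[:,1]/q[:,2]+c["cy"]]
E
python3 - <<'E'
from h import *
c=load("top0"); im=c["image"]; hsv=cv2.cvtColor(im,cv2.COLOR_RGB2HSV)
# board: saturated wood colour in mat area
m=((hsv[...,1]>70)&(hsv[...,0]<25)).astype(np.uint8); roi=np.zeros_like(m); roi[195:280,140:410]=1
m=cv2.morphologyEx(m*roi,cv2.MORPH_CLOSE,np.ones((35,35)))
k=max(cv2.findContours(m,0,2)[0],key=cv2.contourArea); r=cv2.minAreaRect(k); b=cv2.boxPoints(r); print(r,b.tolist()); print(ray(c,b,.012).round(4).tolist())
# rolls: bright low saturation
w=((hsv[...,1]<45)&(hsv[...,2]>95)).astype(np.uint8)*0
w[210:265,170:388]=((hsv[...,1]<50)&(hsv[...,2]>90))[210:265,170:388]
w=cv2.morphologyEx(w,cv2.MORPH_OPEN,np.ones((3,3)))
n,_,s,ce=cv2.connectedComponentsWithStats(w)
for i in range(1,n):
    if s[i,4]>80: print(s[i],ce[i].round(1))
crop=im[95:275,155:430]; cv2.imwrite("pics/crop.png",cv2.resize(crop,None,fx=2.9,fy=2.9,interpolation=cv2.INTER_CUBIC)[:,:,::-1])
E
```

```text
((276.36163330078125, 236.4502716064453), (226.07839965820312, 58.123817443847656), 1.3322198390960693) [[162.67730712890625, 262.876220703125], [164.0286865234375, 204.7681121826172], [390.04595947265625, 210.02432250976562], [388.694580078125, 268.1324462890625]]
[[0.3837, 0.3074, 0.012], [0.5086, 0.3101, 0.012], [0.5103, -0.1758, 0.012], [0.386, -0.1754, 0.012]]
[211 220  20  28 512] [220.8 233.5]
[260 220  18  35 492] [268.8 235.7]
[362 222  11  32 252] [367.3 237.5]
[313 226  12  23 212] [317.7 238.2]
```

View pics/crop.png

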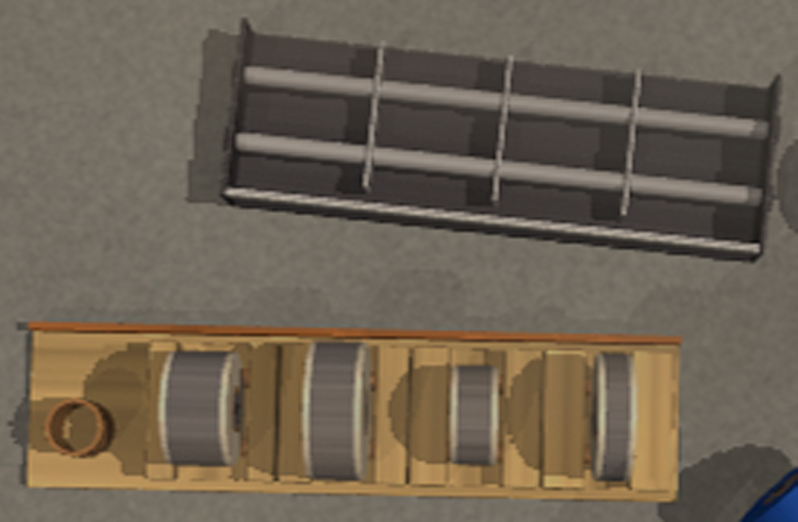

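The close crop confirms the four white rolls with grey bands. Their widths and diameters match d, c, b, a from left to right, at crop u≈201, 337, 474 and 615. The blue roll is outside the rack. The dispenser's dividers, rollers and end plates are clear enough to measure.

Run:
```python
from h import *
c=load("top0"); s=load("side0")
R=lambda uv,z: ray(c,(np.atleast_2d(uv)+.5)/2.9-.5+[155,95],z)[:,:2]
# dispenser
far=R([[245,75],[768,129]],.022); near=R([[236,141],[762,195]],.022)
print("rollers",far.round(4).tolist(),near.round(4).tolist())
d=(far[0]-far[1]+near[0]-near[1]); yd=d/np.linalg.norm(d); xd=np.array([yd[1],-yd[0]]); print("yaw",np.arctan2(-yd[0],yd[1]), "gap",(far-near)@xd)
x0=((far+near)@xd).mean()/2
ys=[(R(p,.032)@yd).mean() for p in ([[381,43],[367,190]],[[511,58],[495,200]],[[638,72],[625,213]])]; print("div",np.diff(ys),ys)
ep=[(R(p,.044)@yd).mean() for p in ([[245,22],[225,193]],[[779,78],[759,250]])]; print("ends",ep,np.mean(ep))
y0=np.mean(ys); O=x0*xd+y0*yd; print("disp O",O)
# board
P=R([[27,487],[677,500]],.012); db=P[0]-P[1]; L=np.linalg.norm(db); yb=db/L; print("board",P,L,"yaw",np.arctan2(-yb[0],yb[1]))
xb=np.array([yb[1],-yb[0]]); print("board O", P.mean(0)+.058*xb-(.240-.202)*yb)
for n,u,sg,v0,v1,zc,r,w in(("d",162,-1,350,466,.0688,.04,.045),("c",303,-1,343,480,.078,.048,.038),("b",498,1,365,465,.0627,.035,.032),("a",635,1,353,482,.0735,.044,.025)):
    e=R([u,(v0+v1)/2],zc+r)[0]; y=e[1]+sg*w/2; x=R([u,(v0+v1)/2],zc)[0,0]; print(n,x.round(4),y.round(4))
# check dispenser in side view: predicted pixel positions of end plate corners / roller ends
for X,Y,Z in((-.025,-.19,.022),(.025,-.19,.022),(-.025,.19,.022),(.025,.19,.022)):
    w=O+X*xd+Y*yd; print(proj(s,[w[0],w[1],Z]).round(1))
```

```text
rollers [[0.6937, 0.1532], [0.6631, -0.2344]] [[0.644, 0.1581], [0.6139, -0.2308]]
yaw -0.07806070983393285 gap [0.04987995 0.04940144]
div [-0.09497533 -0.09445215] [np.float64(0.10726163570107813), np.float64(0.012286303770301928), np.float64(-0.08216584986056957)]
ends [np.float64(0.2071197774212834), np.float64(-0.18145679828230568)] 0.01283148956948886
disp O [ 0.65367597 -0.03863155]
board [[ 0.38440425  0.3046196 ]
 [ 0.38816341 -0.1741447 ]] 0.4787790480367979 yaw 0.007851642811865988
board O [0.4445804  0.02769401]
d 0.4423 0.1637
c 0.4421 0.0699
b 0.4442 -0.0244
a 0.4445 -0.119
[[444.8 356.3]]
[[481.6 356.1]]
[[403.3 190. ]]
[[428.5 190. ]]
```

```bash
cat >> h.py <<'E'
from rig import bot,viewer
O=np.array([.6537,-.0386]); yawD=-.078; yawR=.006
xd=np.array([np.cos(yawD),np.sin(yawD)]); yd=np.array([-xd[1],xd[0]])
#      pick xy, start z, rest z, width, bay y, grasp above centre
ROLL=dict(a=((.4440,-.1190),.0735,.0665,.025,-.1425,.004),b=((.4436,-.0244),.0627,.0557,.032,-.0475,.010),
          c=((.4430,.0695),.0780,.0710,.038,.0475,.002),d=((.4425,.1637),.0688,.0618,.045,.1425,.006))
q=lambda w:[0,np.cos(w/2),np.sin(w/2),0]
G=.163; HI=.215
def pick(n):
    (x,y),z,_,w,_,o=ROLL[n]
    bot.move_gripper(.088,20)
    bot.movep([x,y,HI+G],q(yawR)); bot.move_linear([x,y,z+o+G],vel=.15,stop_force=15)
    bot.move_gripper(0,20); print(n,"width",bot.read_grip_width(),"pad",bot.read_gripper_force(),bot.read_ee_pos())
    f=bot.read_ft_force()[2]; bot.move_linear([x,y,HI+o+G],vel=.12); print("lift dF",bot.read_ft_force()[2]-f, bot.read_grip_width())
def place(n):
    _,_,z,w,yb,o=ROLL[n]; p=O+yb*yd
    bot.move_linear([*p,HI+o+G],q(yawD),vel=.12)
    bot.move_linear([*p,z+o+G+.008],vel=.12)
    hit=bot.move_linear([*p,z+o+G-.003],vel=.03,stop_force=4)
    print(n,"hit",hit,"z above rest",bot.read_ee_pos()[2]-(z+o+G),bot.read_ft_force())
    bot.move_gripper(w+.02,20); bot.pause(.3)
    bot.move_linear([*p,HI+G],vel=.12); print("t",bot.read_t())
E
python3 - <<'E'
from h import *
for n,r in ROLL.items():
    print(n,[bot.ik([*p,h],q(w)) is not None for p,h,w in((r[0],HI+.01+G,yawR),(r[0],r[1]+G,yawR),(O+r[4]*yd,HI+.01+G,yawD),(O+r[4]*yd,r[2]+G,yawD))])
pick("a")
for c in("wrist","side"): 
    k=viewer.camera(c); cv2.imwrite(f"pics/a_{c}.png",k["image"][:,:,::-1])
print(bot.read_t())
E
```

```text
a [True, True, True, True]
b [True, True, True, True]
c [True, True, True, True]
d [True, True, True, True]
a width 0.025121764018564273 pad 19.99818742275238 [ 0.44402933 -0.11912297  0.24063509]
lift dF -1.8145884360479632 0.025145122302122673
5.6667
```

View pics/a_side.png

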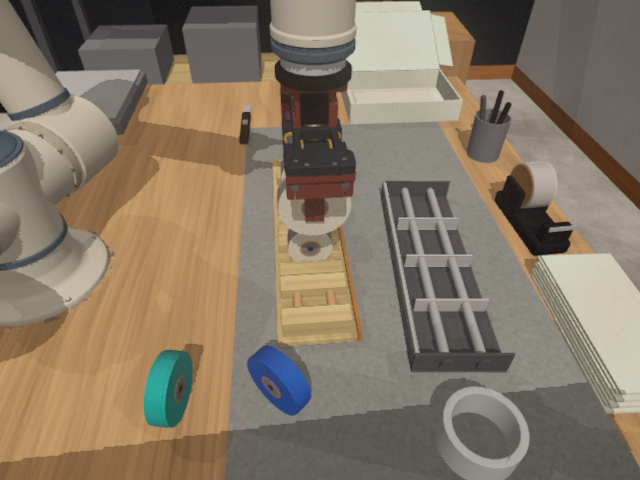

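Roll a is held upright by its faces (roll at 315,205, width 25 mm) and its slot is empty. The grip looks centred on the core, so I'll place it.

Run:
```python
from h import *
place("a")
k=viewer.camera("wrist"); cv2.imwrite("pics/pa_w.png",k["image"][:,:,::-1])
k=viewer.camera("side"); np.savez("side1.npz",**k)
cv2.imwrite("pics/pa_s.png",cv2.resize(k["image"][160:400,240:560],None,fx=2.4,fy=2.4)[:,:,::-1])
```

```text
a hit True z above rest 0.0006854222601061499 [-1.21731618  0.02326843  3.54076186]
t 11.3917
```

View pics/pa_w.png

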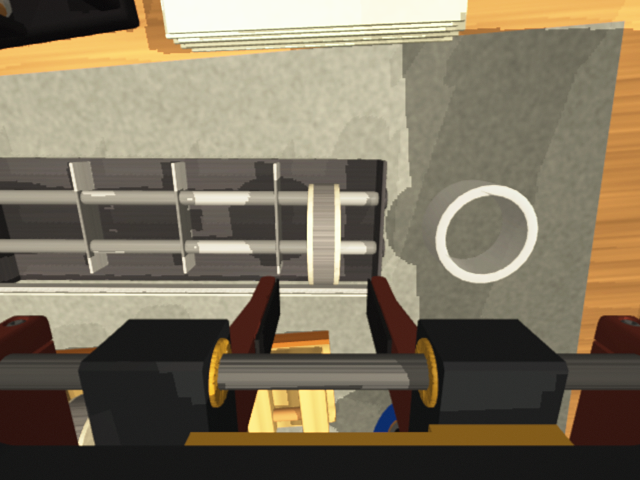

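View pics/pa_s.png

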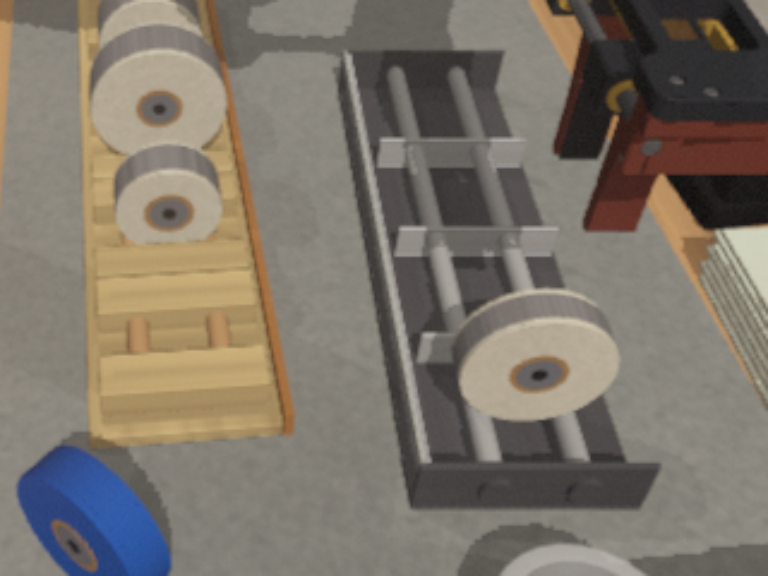

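Roll a stands square in the right-hand bay: at u≈323 in the wrist view, between the divider at 277 and the end plate at 383. The side view agrees. Now roll b, then c and d, stopping if a gripped width is wrong.

Run:
```python
from h import *
s=load("side1"); p=O+(-.1425-.0125)*yd; print("pred core a",proj(s,[*p,.0665]))
for n in "bcd":
    pick(n)
    if abs(bot.read_grip_width()-ROLL[n][3])>.003: print("STOP"); break
    place(n)
    if n=="b":
        k=viewer.camera("side"); cv2.imwrite("pics/pb.png",k["image"][:,:,::-1])
```

```text
pred core a [[464.1169832 314.8915186]]
b width 0.03144639348827243 pad 19.99698042869568 [ 0.44361132 -0.02445978  0.23575118]
lift dF -2.128046566874822 0.031892751343200035
b hit True z above rest 0.00045766827424609247 [-1.00671176 -0.00327534  2.29299601]
t 22.6333
c width 0.038124704196841344 pad 19.99292492866516 [0.44301928 0.06942707 0.24307274]
lift dF -5.9662773722897775 0.037977144260208894
c hit True z above rest 0.00022260195614506872 [0.08090527 0.61094834 2.5833258 ]
t 33.4
d width 0.04512346043679173 pad 19.99741941690445 [0.44250198 0.16372418 0.23783438]
lift dF -2.8648981066372246 0.044803803214245326
d hit True z above rest 0.00010240172553366289 [-0.06015361 -0.55304381  2.88138904]
t 44.25
```

Every width was right, and each roll made contact within 1 mm of its resting height. I'll back the arm away and check all four.

Run:
```python
from h import *
bot.movep([.40,.15,.42],q(0))
s=viewer.camera("side"); t=viewer.camera("top"); S=s["image"].copy();T=t["image"].copy()
for n,(_,_,z,w,yb,_) in ROLL.items():
    p=O+(yb-w/2)*yd; u=proj(s,[*p,z])[0]; print(n,"core pred side",u.round(1))
    for e in(-1,1):
        p=O+(yb+e*w/2)*yd; print("   top edge pred",proj(t,[*p,z*2-.0225 if 0 else z+{'a':.044,'b':.035,'c':.048,'d':.04}[n]])[0].round(1))
A=cv2.resize(S[160:400,360:520],None,fx=2.4,fy=2.4,interpolation=cv2.INTER_CUBIC); B=cv2.resize(T[90:195,225:435],(410,205),interpolation=cv2.INTER_CUBIC)
C=np.zeros((576,800,3),np.uint8); C[:,:384]=A; C[:205,388:798]=B; cv2.imwrite("pics/end.png",C[:,:,::-1]); print(bot.read_t())
```

```text
a core pred side [464.1 314.9]
   top edge pred [406.9 138.3]
   top edge pred [394.2 137. ]
b core pred side [447.5 271.1]
   top edge pred [359.8 136.1]
   top edge pred [343.9 134.5]
c core pred side [437.  223.9]
   top edge pred [314.  127.6]
   top edge pred [294.7 125.6]
d core pred side [425.8 195. ]
   top edge pred [268.4 125.3]
   top edge pred [246. 123.]
45.4083
```

View pics/end.png

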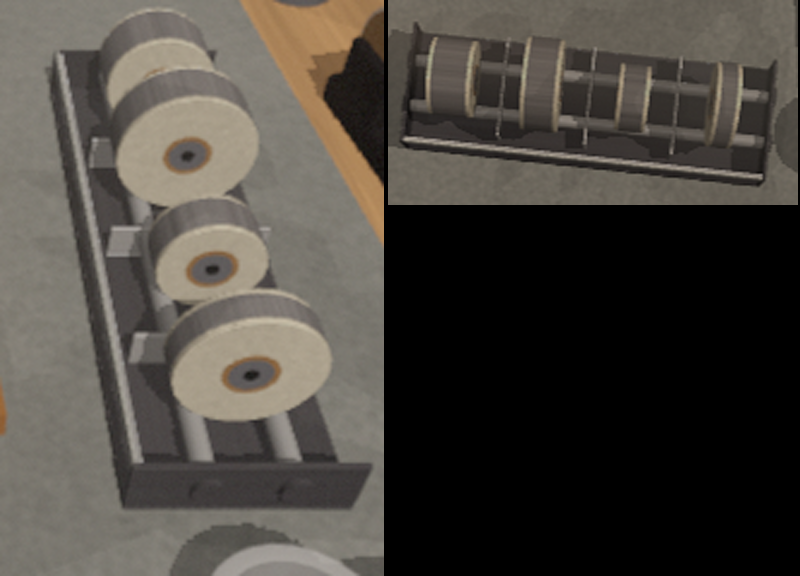

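All four rolls stand square and centred in their bays, in the order d, c, b, a. The cores of a, b and c, at (465,316), (448,272) and (438,225), are within about 1.5 px of prediction. Roll d's core is hidden behind c, but in the top view it sits mid-bay between the rollers.

```bash
python3 -c "
from rig import bot,finish_job
bot.pause(.5); print(finish_job())"
```

```text
the job is handed in; nothing more can be done
None
```

I moved all four label rolls into the dispenser bays in rack order (d, c, b, a from left to right), each standing upright, released and centred, and handed the job in at about 46 s of the 125 s allowed; the hand-in call returned no verdict.

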